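# Hold a busbar plug in the test window

### The arm

A 6-joint arm with a two-finger parallel gripper is mounted at the origin on the work surface. World frame = base frame: x ahead of the robot, y to its left, z up, the work surface at z = 0. Lengths are in mm, angles in rad, forces in N, time in s.
With the tool pointing down it reaches from about 350 to 775 mm from the base axis. Payload 7.3 kg.
Tool frame: the origin (TCP) lies between the finger pads, 19 mm behind the fingertips; this is the grasp point; z points along the fingers, y is the line along which they close (so a half turn about z gives the same grasp; the last joint's range is limited). The gripper opens to 92 mm and grips with 3 to 60 N. Pads are 19 mm wide; open, the fingers measure 130 mm over their backs; the gripper's body (75 mm by 190 mm) begins 47 mm behind the grasp point.
Start: joints at [1.123, 0.342, 1.524, -0, 1.275, -0.146], TCP at [156.035, 501.294, 245.541] pointing down, gripper open.
Joint ranges: [-2.53, 2.53], [-0.77, 2.02], [0.04, 2.7], [-1, 4.14], [0.28, 2.66], [-3.11, 3.11]. Speed limits (rad/s): [2.57, 2.57, 3.14, 3.14, 3.14, 3.14].

### API

Orientations are given as [roll, pitch, yaw] about the fixed x, y, z axes, in that order (R = Rz(yaw) Ry(pitch) Rx(roll)).
In Python, from plant import bot gives the robot as it stands.
- The arm moves only by the shell command python3 shift.py 'ROWS'. ROWS is one flat JSON list of numbers that holds 1 to 5 rows one after another, with no inner brackets; each row has 5 numbers: the finger opening in mm, then dx, dy, dz in shares of 1000 mm (1.0 is 1000 mm), then a turn about the tool's z in parts of the range, where 1.0 means 4 rad; each row is the pose to reach, as a shift and turn from the pose commanded when the command began, along the tool's axes at that moment; what a row does not reach only later rows make up. A row lasts 1/8 s, in which the tool goes at most 62.5 mm and 0.188 rad, less where a joint would pass 70% of its speed; a pose out of reach is approached as far as the arm can. The fingers move at their own pace and stop on an object; the grip force is fixed at half the most. Time passes only in rows, so rows that do not move let the fingers close. It prints the time, the measured TCP pose, the force, the opening and the grip force at its end. Input that does not fit is refused with a message, and nothing moves.
- bot.get_obs(): the state, without advancing time (a new reading comes with each control period).
- bot.capture(name): name is "side" or "top" or "wrist"; returns a dict with "color" (480x640x3 uint8, red, green, blue), "K" (3x3 intrinsics, pixels), "R" (3x3) and "t" (3): a world point X has camera coordinates R X + t. Camera axes: x right, y down, z forward; pixel columns grow to the right and rows downward; lengths in mm; the calibration is good to about 2 mm. A picture is of the moment at which its call begins. There is no depth.
- bot.close_job(): hands the job in; it is judged then, once.
The state is a dict: "time": time; "joint_positions": joint angles; "dq": joint speeds; "tau": joint torques, N m; "tool_pos": TCP position; "tcp_rot": TCP orientation; "contact_force": force on the tool from outside, world axes, zero at the start; "moment": the same for the moment, N m; "grip_width": finger opening in mm; "finger_force": force on a finger pad.
Only numpy, scipy, OpenCV 4.12 (cv2) and the standard library are available. Lean on these libraries where they do the work, as an engineer would, in place of code of your own. Each camera call takes 0.05 s, during which the arm holds its last target. There are 200 camera calls.

### The job

Take the plug with the blue head out of the rack by its head and pass its blade down through the slot in the top of the grey test fixture until you feel the sprung contact hidden inside. Then press the contact in to about the middle of its 12 mm travel, never down to its hard stop, and finish while still gripping the plug and holding it there for the test. Leave the other plugs and the loose things on the table alone.

Things in the scene. Friction and masses are not known exactly. Their poses are not given: they have to be found in the camera images.
- plug_blue: plug to test: blue plastic head 24 (x) x 52 (y) x 40 mm (z), flat copper blade 8 (x) x 40 (y) mm reaching 75 mm straight down from the middle of the head's underside (last 3 mm: 5.5 x 37.5 mm). About 150 g. Origin: centre of the head's underside; z up. The same when turned half round. At first it hangs upright in a rack slot, the head's underside resting on the rack's top, 85 mm above the table
- plug_blue_tip (a point): centre of the foot of the blue plug's blade, 75 mm below the plug's origin; axes as the plug's
- plug_blue_grip (a point): point inside the blue head, 26 mm above its underside (14 mm below its top), where to grip it across its 24 mm (x) sides
- plug_grey: same plug with a grey head, in the same rack; to be left alone
- plug_green: same plug with a green head, in the same rack; to be left alone
- rack: fixed black rack block, 62 (x) x 200 (y) x 85 mm (z), with three through slots 12 (x) x 44 (y) mm in a row along its y axis, 62 mm apart, in which the plugs hang. Origin: centre of its underside on the table, z up
- fixture: fixed grey test fixture, a closed aluminium case 160 (x) x 200 (y) x 115 mm (z) with a flat guard plate, 8 mm thick, as its top. Origin: centre of its underside on the table, z up
- window (a point): centre of the test window at the guard plate's upper face (115 mm above the table): a slot 10 mm (its x) x 42 mm (its y) through the plate, edges broken by 1 mm, yellow marking round it. z up. The blade has 2 mm of play in all in each direction; its 8 mm go along the slot's 10 mm. The sprung contact stands out of sight below it
- contact (a joint): how far the sprung brass contact in the fixture is pressed down, m: 0 untouched, 0.012 on its hard stop. Straight below the window; untouched, its top is 35 to 55 mm below the guard plate's upper face, different each time and unseen: feel for it. Gives at about 2.5 N, then 0.5 N more per mm: 5.5 N at half travel, 8.5 N at the end. The plug's weight alone does not press it in
- screwdriver: loose screwdriver lying on the table beyond the work area; to be left alone. Origin: on its underside
- wrench: loose steel wrench lying to the left of the robot; to be left alone. Origin: on its underside
- cleaner: white spray-cleaner bottle, 52 mm across, 130 mm tall, standing to the right of the robot; to be left alone. Origin: on its underside
- bracket: small bent steel bracket, 60 x 30 mm base with a 40 mm upright, lying to the left of the robot; to be left alone. Origin: on its underside

How it is judged:
By the outcome, as a careful person would: the job done as asked, in the order asked, and still so for the second after the job is handed in, while the arm keeps its last pose, push and grip.
It also fails if it takes over 42 s, if anything falls off the work surface, if the arm or the gripper's body presses on something with over 40 N, if the wrist force passes 120 N, or if a joint passes its speed limit or range.

## Working session

There is one attempt and no reset: what is moved stays moved. The work goes in short steps, Python scripts to look and compute and a shell command to move; the robot and the scene stay as the last step left them, time stands still between calls to the robot, and variables do not carry over. Pictures are saved under pics/ and viewed, at most 10 in all, crops included, and the job is handed in when it is done.

```bash
ls; mkdir -p pics; python3 - <<'E'
from plant import bot
import cv2,numpy as np
o=bot.get_obs();print({k:np.round(v,3).tolist() for k,v in o.items()})
for n in("top","side"):
    c=bot.capture(n);cv2.imwrite(f"pics/{n}0.png",c["color"][...,::-1]);print(n,np.round(c["K"],1).tolist(),np.round(c["R"],3).tolist(),np.round(c["t"],1).tolist())
E
```

```text
pics
plant.py
shift.py
{'time': 0.0, 'joint_positions': [1.123, 0.343, 1.525, -0.0, 1.275, -0.146], 'dq': [-0.001, 0.001, -0.001, -0.0, 0.001, -0.001], 'tau': [0.001, -43.125, -24.422, 0.072, 0.056, -0.0], 'tool_pos': [155.852, 500.92, 244.859], 'tcp_rot': [-3.14, -0.0, 2.84], 'contact_force': [-0.237, 1.178, 0.653], 'moment': [-0.004, -0.062, 0.045], 'finger_force': 0.0, 'grip_width': 91.311}
top [[510.0, 0.0, 321.6], [0.0, 510.0, 238.4], [0.0, 0.0, 1.0]] [[-0.006, -1.0, 0.01], [-0.992, 0.005, -0.129], [0.129, -0.011, -0.992]] [-4.7, 583.5, 1396.9]
side [[514.0, 0.0, 317.7], [0.0, 514.0, 236.1], [0.0, 0.0, 1.0]] [[0.721, -0.693, -0.003], [-0.461, -0.476, -0.749], [0.517, 0.541, -0.663]] [-418.1, 315.3, 967.5]
```

View pics/top0.png

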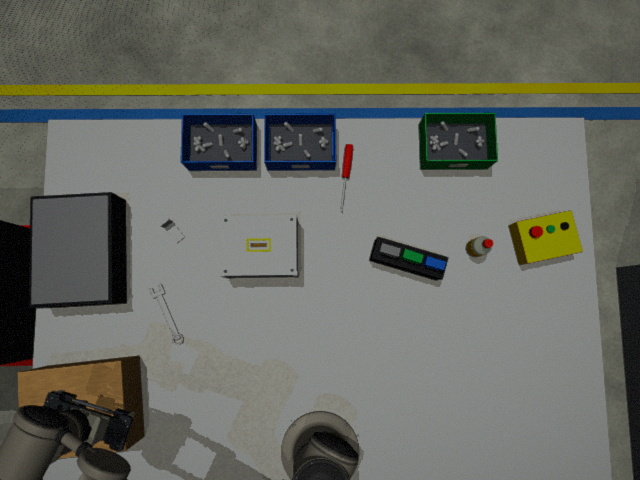

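View pics/side0.png

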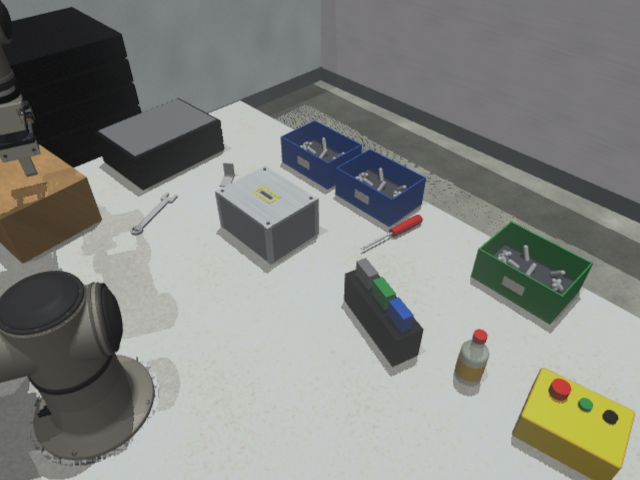

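The top view shows the blue head at about (435,264), at the right end of the rack. The yellow-marked window is at about (259,245) on the fixture. The cleaner at (480,246) stands close to the blue head. The side view agrees with this.

```bash
cat >h.py <<'E'
from plant import bot
import cv2,numpy as np
def ray(c,uv,z):
    R,t,K=(np.array(c[k],float) for k in "RtK")
    d=R.T@np.linalg.solve(K,[*uv,1.]);o=-R.T@t
    return o+d*(z-o[2])/d[2]
def quad(c,mask,z,seed=None):
    n,l,s,ce=cv2.connectedComponentsWithStats(mask.astype(np.uint8))
    ids=sorted(range(1,n),key=lambda i:-s[i,4])
    if seed is not None: ids=[i for i in ids if np.hypot(*(ce[i]-seed))<40]
    ct=cv2.findContours((l==ids[0]).astype(np.uint8),0,2)[0][0].reshape(-1,2)
    P=np.array([ray(c,p,z)[:2] for p in ct],np.float32)
    (cx,cy),(w,h),a=cv2.minAreaRect(P)
    if w<h: a+=90;w,h=h,w
    a=np.radians(a); a=(a+np.pi/2)%np.pi-np.pi/2
    return np.round([cx,cy,w,h,a],3).tolist()   # a: direction of long side
def hsv(c): return [x.astype(int) for x in cv2.split(cv2.cvtColor(c["color"],cv2.COLOR_RGB2HSV))]
E
python3 - <<'E'
from h import *
for n,sb,sy in(("top",(435,264),(259,245)),("side",(401,314),(267,194))):
    c=bot.capture(n);H,S,V=hsv(c)
    print(n,"blue",quad(c,(abs(H-110)<12)&(S>150)&(V>120),125,sb))
    print("yel",quad(c,(abs(H-28)<8)&(S>100),115,sy))
    if n=="top": 
        print("green",quad(c,(abs(H-60)<15)&(S>120)&(V>80),125,(412,256)))
        for p in((435,264),(389,249)): print(ray(c,p,125).round(1))
E
cat >>h.py <<'E'
from scipy.spatial.transform import Rotation as Ro
def to(x,y,z,yaw):
    o=bot.get_obs();R=Ro.from_euler("xyz",o["tcp_rot"])
    d=R.inv().apply(np.array([x,y,z])-o["tool_pos"])
    tw=-(yaw-o["tcp_rot"][2]);tw=(tw+np.pi)%(2*np.pi)-np.pi
    return d.round(1).tolist(),round(tw,3)
E
python3 -c "
from h import *
print(to(440,150,245,2.0))"
```

```text
([-375.6, -250.8, 0.3], np.float64(0.84))
```

Units first: shifts go in shares of 1000 mm and turns go in shares of 4 rad. So -250 mm / 1000 = -0.25, -150 mm / 1000 = -0.15, 0.84 rad / 4 = 0.21.

```bash
python3 shift.py '[92, -0.05, -0.033, 0, 0.0425, 92, -0.1, -0.066, 0, 0.085, 92, -0.15, -0.1, 0, 0.125, 92, -0.2, -0.133, 0, 0.165, 92, -0.25, -0.166, 0, 0.21]'; python3 -c "
from h import *
print(to(460,0,245,1.6)); print(to(504,-307,245,1.275))"
```

```text
time: 0.82
tool_pos: [346.3, 266.9, 245.6]
tcp_rot: [3.141, -0.0, 1.994]
contact_force: [1.1, 1.1, 1.3]
grip_width: 91.5
finger_force: 0.0
([-290.0, -6.0, 0.6], np.float64(0.394))
([-588.0, -92.0, 0.5], np.float64(0.719))
```

Converted, -290 mm / 1000 = -0.29, -235 mm / 1000 = -0.235, 0.4 rad / 4 = 0.1.

```bash
python3 shift.py '[92, -0.06, 0, 0, 0.025, 92, -0.12, 0, 0, 0.05, 92, -0.18, 0, 0, 0.075, 92, -0.235, -0.003, 0, 0.1, 92, -0.29, -0.006, 0, 0.1]'; python3 -c "
from h import *
print(to(500,-290,245,1.275))"
```

```text
time: 1.45
tool_pos: [461.0, 0.4, 245.5]
tcp_rot: [3.141, -0.0, 1.598]
contact_force: [0.8, 0.5, -0.4]
grip_width: 91.6
finger_force: 0.0
([-291.3, 31.0, 0.5], np.float64(0.323))
```

Converted, -291 mm / 1000 = -0.291, -233 mm / 1000 = -0.233, 0.32 rad / 4 = 0.08.

```bash
python3 shift.py '[92, -0.058, 0.006, 0, 0.025, 92, -0.116, 0.012, 0, 0.05, 92, -0.174, 0.018, 0, 0.08, 92, -0.233, 0.025, 0, 0.08, 92, -0.291, 0.031, 0, 0.08]'; python3 shift.py '[92, 0, 0, 0, 0]'; python3 - <<'E'
from h import *
c=bot.capture("wrist");cv2.imwrite("pics/w1.png",c["color"][...,::-1]);H,S,V=hsv(c)
m=(abs(H-110)<12)&(S>150)&(V>100)
print(quad(c,m,125))
t=bot.capture("top");print(-np.array(c["R"]).T@c["t"])
E
```

```text
time: 2.08
tool_pos: [499.9, -289.7, 245.3]
tcp_rot: [-3.142, -0.0, 1.279]
contact_force: [0.5, 0.2, -0.5]
grip_width: 91.2
finger_force: 0.0
time: 2.2
tool_pos: [499.6, -291.4, 244.4]
tcp_rot: [-3.141, 0.0, 1.275]
contact_force: [0.0, 0.8, -0.2]
grip_width: 91.2
finger_force: 0.0
[506.683, -299.838, 33.007, 22.372, 1.273]
[ 522.88521011 -216.41620789  383.20290628]
```

View pics/w1.png

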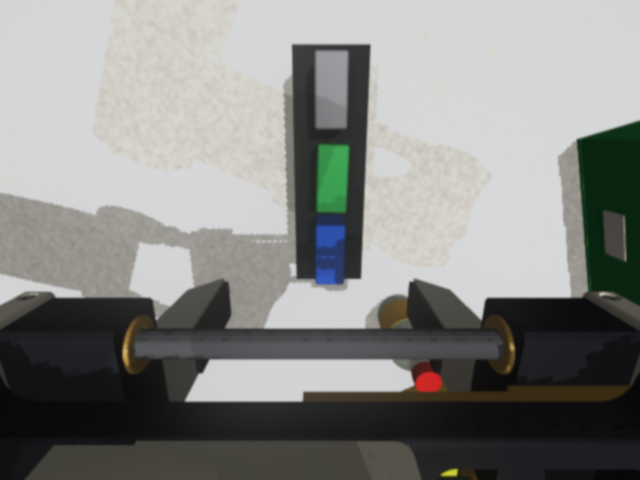

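The wrist view shows blue at about u 316–345, v 213–284, with dark patches that broke the mask. I'll loosen the mask and check how far the cleaner is.

```bash
python3 - <<'E'
from h import *
c=bot.capture("wrist");H,S,V=hsv(c)
m=((abs(H-112)<14)&(S>130)&(V>50)); m[:200]=0;m[295:]=0
print(quad(c,m,125,(330,250)),[ (i.min(),i.max()) for i in np.nonzero(m)])
g=quad(c,(abs(H-65)<15)&(S>120)&(V>60),125,(333,178));print("green",g)
for v in (155,180,205,220,235,250,262): print(v,ray(c,((np.nonzero(m[v])[0].mean() if m[v].any() else 0),v),125).round(1), m[v].sum())
t=bot.capture("top");print("cleaner",ray(t,(488,244),130),to(504.5,-307,125,1.275))
E
```

```text
[505.408, -304.277, 57.753, 23.229, 1.277] [(np.int64(220), np.int64(287)), (np.int64(317), np.int64(346))]
green [522.934, -250.025, 51.967, 23.778, 1.249]
155 [ 290.7 -157.6  125. ] 0
180 [ 280.4 -173.8  125. ] 0
205 [ 269.7 -190.7  125. ] 0
220 [ 514.1 -276.8  125. ] 8
235 [ 510.2 -288.4  125. ] 30
250 [ 506.7 -300.6  125. ] 28
262 [ 503.4 -310.4  125. ] 27
cleaner [ 554.38887836 -445.53127744  130.        ] ([-18.5, 10.4, 120.4], np.float64(0.006))
```

Converted, 120 mm / 1000 = 0.12, -18.5 mm / 1000 = -0.0185, 0.006 rad / 4 = 0.0015.

```bash
python3 shift.py '[70, -0.0185, 0.0104, 0, 0.0015, 60, -0.0185, 0.0104, 0.045, 0.0015, 60, -0.0185, 0.0104, 0.09, 0.0015, 60, -0.0185, 0.0104, 0.12, 0.0015, 60, -0.0185, 0.0104, 0.12, 0.0015]'; python3 -c "
from h import *
print(to(504.5,-307,111,1.272))"
```

```text
time: 3.02
tool_pos: [503.8, -306.1, 123.8]
tcp_rot: [-3.137, -0.002, 1.276]
contact_force: [0.7, 0.2, 0.1]
grip_width: 59.9
finger_force: 0.0
([-0.7, 1.0, 12.8], np.float64(0.004))
```

Converted, 13 mm / 1000 = 0.013, -0.7 mm / 1000 = -0.0007.

```bash
python3 shift.py '[60, -0.0007, 0.0007, 0.013, 0, 60, -0.0007, 0.0007, 0.013, 0, 36, -0.0007, 0.0007, 0.013, 0, 30, -0.0007, 0.0007, 0.013, 0, 27, -0.0007, 0.0007, 0.013, 0]';python3 shift.py '[20, -0.0007, 0.0007, 0, 0, 15, -0.0007, 0.0007, 0, 0, 10, -0.0007, 0.0007, 0, 0, 10, -0.0007, 0.0007, 0, 0]'
```

```text
time: 3.65
tool_pos: [505.2, -309.4, 112.9]
tcp_rot: [3.141, 0.0, 1.274]
contact_force: [0.2, 0.0, -0.5]
grip_width: 34.6
finger_force: 0.0
time: 4.15
tool_pos: [505.5, -310.2, 112.6]
tcp_rot: [3.142, 0.0, 1.274]
contact_force: [-1.4, -0.7, 1.2]
grip_width: 23.7
finger_force: 30.0
```

Converted, -150 mm / 1000 = -0.15, -120 mm / 1000 = -0.12.

```bash
python3 shift.py '[10, 0, 0, -0.01, 0, 10, 0, 0, -0.04, 0, 10, 0, 0, -0.08, 0, 10, 0, 0, -0.12, 0, 10, 0, 0, -0.15, 0]';python3 shift.py '[10, 0, 0, 0, 0, 10, 0, 0, 0, 0]';python3 - <<'E'
from h import *
for n in("side","wrist"):
    c=bot.capture(n);cv2.imwrite(f"pics/{n}2.png",c["color"][...,::-1])
print(to(440,-60,262,1.571),to(557,160.5,262,1.571))
E
```

```text
time: 4.78
tool_pos: [505.8, -310.2, 264.9]
tcp_rot: [3.14, 0.001, 1.274]
contact_force: [-0.1, 0.0, -1.6]
grip_width: 23.5
finger_force: 30.0
time: 5.03
tool_pos: [505.1, -309.8, 261.4]
tcp_rot: [-3.14, -0.001, 1.274]
contact_force: [-0.0, 0.5, -2.7]
grip_width: 23.8
finger_force: 30.0
([219.7, -135.3, -0.5], np.float64(-0.297)) ([464.8, -87.9, -0.3], np.float64(-0.297))
```

View pics/side2.png

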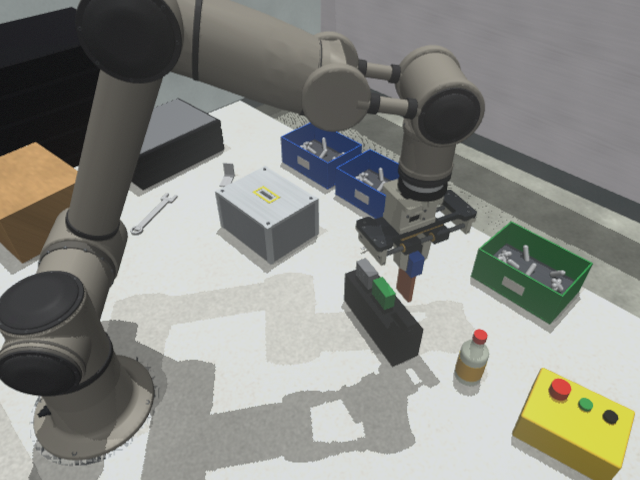

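The side view shows the blue plug held upright in the gripper, with its blade hanging at about (405,285), clear of the rack. Next I move it over the fixture.

Converted, 270 mm / 1000 = 0.27, 160 mm / 1000 = 0.16, -0.297 rad / 4 = -0.0743.

```bash
python3 shift.py '[10, 0.05, -0.009, 0, -0.015, 10, 0.105, -0.02, 0, -0.03, 10, 0.16, -0.03, 0, -0.045, 10, 0.215, -0.04, 0, -0.06, 10, 0.27, -0.051, 0, -0.0743]'; python3 -c "
from h import *
print(to(557,160.5,262,1.571))"
```

```text
time: 5.75
tool_pos: [535.4, -35.2, 261.3]
tcp_rot: [-3.14, -0.001, 1.573]
contact_force: [0.4, 0.3, -1.3]
grip_width: 23.9
finger_force: 30.0
([195.7, 21.9, -0.6], np.float64(0.002))
```

Converted, 196 mm / 1000 = 0.196, 160 mm / 1000 = 0.16.

```bash
python3 shift.py '[10, 0.05, 0.006, 0, 0, 10, 0.105, 0.012, 0, 0, 10, 0.16, 0.018, 0, 0, 10, 0.196, 0.022, 0, 0, 10, 0.196, 0.022, 0, 0]'; python3 shift.py '[10, 0, 0, 0.03, 0, 10, 0, 0, 0.03, 0, 10, 0, 0, 0.03, 0]'; python3 - <<'E'
from h import *
print(bot.get_obs()["tool_pos"])
for n in("side","wrist","top"):
    c=bot.capture(n);cv2.imwrite(f"pics/{n}3.png",c["color"][...,::-1])
s=cv2.imread("pics/side3.png")[130:240,200:350];cv2.imwrite("pics/s3c.png",cv2.resize(s,None,fx=5,fy=5,interpolation=2))
E
```

```text
time: 6.38
tool_pos: [557.2, 161.4, 261.0]
tcp_rot: [-3.139, -0.0, 1.575]
contact_force: [-0.3, 0.3, -1.6]
grip_width: 23.5
finger_force: 30.0
time: 6.75
tool_pos: [558.1, 158.2, 233.0]
tcp_rot: [3.141, 0.0, 1.57]
contact_force: [-0.2, 0.1, -0.8]
grip_width: 23.7
finger_force: 30.0
[558.09863282 158.15866736 232.98565484]
```

View pics/s3c.png

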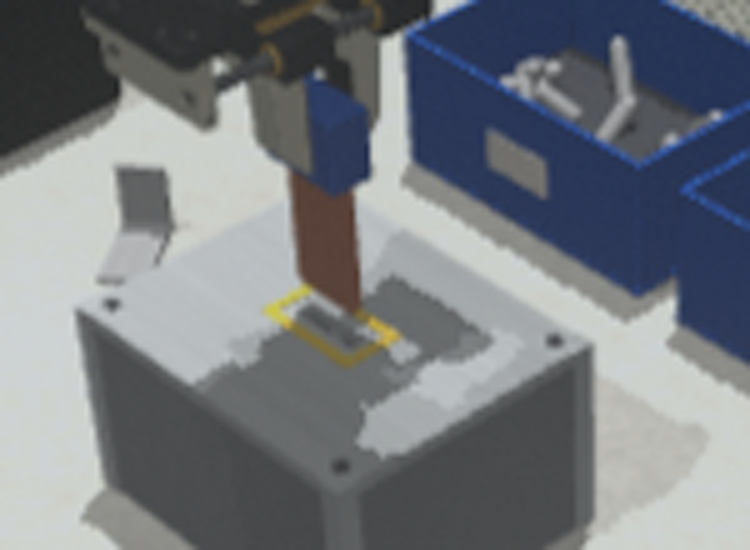

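View pics/wrist3.png

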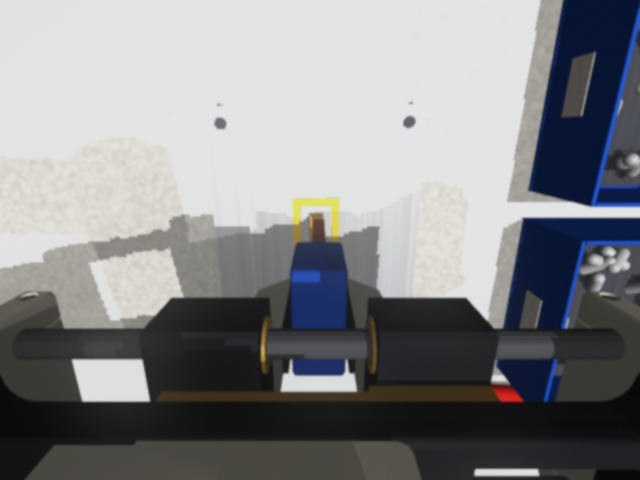

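The side crop shows the blade hanging about over the yellow-marked slot. In the wrist view the window spans u 293–339 and the blade foot is near u 317, v 212. I'll lower close to the plate and measure the relative offset there.

Converted, 8 mm / 1000 = 0.008.

```bash
python3 shift.py '[10, 0, 0, 0.008, 0, 10, 0, 0, 0.008, 0, 10, 0, 0, 0.008, 0]'; python3 - <<'E'
from h import *
im=[]
for n,(u,v,w,h) in {"wrist":(285,190,60,60),"side":(245,170,60,60)}.items():
    c=bot.capture(n);np.savez(f"{n}4.npz",**c)
    im.append(cv2.resize(c["color"][v:v+h,u:u+w,::-1],(400,400),interpolation=cv2.INTER_NEAREST))
    cv2.imwrite("pics/c4.png",np.hstack(im)) if len(im)==2 else 0
E
```

```text
time: 7.28
tool_pos: [557.8, 159.0, 224.5]
tcp_rot: [-3.142, -0.0, 1.571]
contact_force: [-0.3, -0.3, -1.0]
grip_width: 23.5
finger_force: 30.0
```

View pics/c4.png

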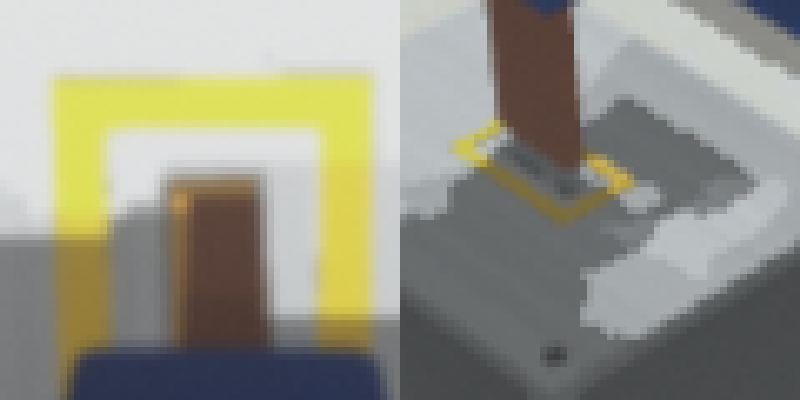

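The left crop (wrist) shows the yellow frame and a dark slot outline spanning crop x about 165–265. The blade, at 190–260, looks about 1 mm right of slot centre. I'll measure the profiles to confirm.

```bash
python3 - <<'E'
from h import *
c=dict(np.load("wrist4.npz"));I=c["color"].astype(int);print(np.round(c["K"],0).tolist(),(-c["R"].T@c["t"]).round(1))
for v in range(214,242,3): print(v,[f"{r}/{g}/{b}" for r,g,b in I[v,306:329]])
print("col317",[(v,*I[v,317]) for v in range(196,224)])
H,S,V=hsv(c)
m=(abs(H-28)<8)&(S>100)&(V>60);m[:190]=0;m[260:]=0
for v in(205,210,215,220,225):
    u=np.nonzero(m[v])[0];print(v,u, ray(c,(u.mean(),v),115).round(2))
for u,v in((310,220),(324,220),(317,215.8),(317,219.3),(317,201.3),(317,209)):print((u,v),ray(c,(u,v),115).round(2),ray(c,(u,v),124).round(2))
E
```

```text
[[338.0, 0.0, 318.0], [0.0, 338.0, 240.0], [0.0, 0.0, 1.0]] [557.6 237.4 363.4]
214 ['223/225/226', '223/224/225', '221/222/223', '216/218/218', '211/212/213', '208/210/210', '208/209/211', '208/209/210', '207/209/210', '207/209/210', '207/208/209', '205/207/208', '205/207/207', '205/207/208', '206/207/208', '207/208/209', '207/208/209', '206/208/209', '207/209/209', '210/212/213', '212/214/215', '213/214/215', '212/214/215']
217 ['223/224/224', '219/220/221', '205/206/206', '177/175/171', '159/151/136', '154/138/115', '151/133/107', '150/131/105', '148/130/104', '147/129/103', '146/128/101', '145/126/98', '143/124/95', '142/123/93', '142/122/93', '141/122/94', '141/125/102', '145/138/125', '166/166/163', '191/192/193', '202/204/206', '203/205/206', '203/204/206']
220 ['187/189/190', '186/187/187', '171/172/172', '150/145/138', '158/137/106', '181/146/91', '174/137/81', '137/106/70', '106/81/63', '99/75/61', '98/76/62', '98/74/60', '99/75/61', '98/75/61', '98/75/61', '98/75/62', '100/79/66', '113/99/91', '150/144/142', '185/185/186', '200/202/204', '203/205/207', '202/205/206']
223 [
[... 3802 characters left out ...]
55.5  187.54 115.  ]
210 [294 295 296 297 298 299 333 334 335 336 337 338 339] [556.81 183.74 115.  ]
215 [294 295 296 297 298 299 333 334 335 336 337 338 339] [556.81 179.9  115.  ]
220 [294 295 296 297 298 299 300 333 334 335 336 337 338 339] [555.85 176.04 115.  ]
225 [294 295 296 297 298 299 300 333 334 335 336 337 338 339] [555.84 172.13 115.  ]
(310, 220) [550.93 176.04 115.  ] [551.17 178.26 124.  ]
(324, 220) [561.52 176.03 115.  ] [561.37 178.26 124.  ]
(317, 215.8) [556.23 179.29 115.  ] [556.28 181.39 124.  ]
(317, 219.3) [556.22 176.58 115.  ] [556.27 178.78 124.  ]
(317, 201.3) [556.25 190.33 115.  ] [556.29 192.04 124.  ]
(317, 209) [556.24 184.5  115.  ] [556.29 186.42 124.  ]
```

Converted, 8 mm / 1000 = 0.008, -1.5 mm / 1000 = -0.0015.

```bash
python3 shift.py '[10, -0.0006, -0.0015, 0, 0, 10, -0.0006, -0.0015, 0.002, 0, 10, -0.0006, -0.0015, 0.004, 0, 10, -0.0006, -0.0015, 0.006, 0, 10, -0.0006, -0.0015, 0.008, 0]'; python3 shift.py '[10, 0, 0, 0.001, 0, 10, 0, 0, 0.002, 0, 10, 0, 0, 0.003, 0, 10, 0, 0, 0.004, 0]'; python3 -c "
from h import *
o=bot.get_obs();print(o['tool_pos'],o['contact_force'],o['moment'])
c=bot.capture('wrist');np.savez('wrist5.npz',**c);print([(int(r),int(b)) for r,g,b in c['color'][226,304:330]])"
```

```text
time: 8.0
tool_pos: [556.3, 158.4, 216.3]
tcp_rot: [-3.142, -0.0, 1.571]
contact_force: [-0.0, 0.5, -0.6]
grip_width: 23.6
finger_force: 30.0
time: 8.5
tool_pos: [556.3, 158.3, 212.5]
tcp_rot: [3.141, -0.0, 1.571]
contact_force: [0.3, 0.8, -1.0]
grip_width: 23.8
finger_force: 30.0
[556.3470576  158.32584421 212.49878805] [ 0.33178595  0.83123842 -0.95666092] [-0.12402132 -0.00605514  0.01334663]
[(132, 132), (126, 128), (123, 125), (123, 126), (124, 126), (122, 124), (117, 115), (111, 98), (107, 77), (97, 63), (89, 58), (88, 57), (89, 58), (88, 58), (88, 58), (89, 57), (89, 58), (89, 58), (90, 59), (92, 60), (108, 75), (131, 107), (156, 150), (180, 182), (194, 199), (199, 204)]
```

No force at the plate, and the gaps on both sides look even. I continue down.

Converted, 8 mm / 1000 = 0.008, 6 mm / 1000 = 0.006.

```bash
python3 shift.py '[10, 0, 0, 0.002, 0, 10, 0, 0, 0.004, 0, 10, 0, 0, 0.006, 0, 10, 0, 0, 0.008, 0, 10, 0, 0, 0.008, 0]'; python3 shift.py '[10, 0, 0, 0.003, 0, 10, 0, 0, 0.006, 0, 10, 0, 0, 0.009, 0, 10, 0, 0, 0.012, 0, 10, 0, 0, 0.012, 0]'
```

```text
time: 9.18
tool_pos: [556.2, 158.3, 204.3]
tcp_rot: [-3.141, -0.0, 1.571]
contact_force: [-0.4, -0.3, -0.6]
grip_width: 23.7
finger_force: 30.0
time: 9.8
tool_pos: [556.1, 158.3, 192.1]
tcp_rot: [-3.141, -0.0, 1.571]
contact_force: [-0.5, 0.3, -1.6]
grip_width: 23.8
finger_force: 30.0
```

Converted, 7 mm / 1000 = 0.007, 6 mm / 1000 = 0.006.

```bash
python3 shift.py '[10, 0, 0, 0.002, 0, 10, 0, 0, 0.004, 0, 10, 0, 0, 0.006, 0, 10, 0, 0, 0.007, 0, 10, 0, 0, 0.007, 0]'; for i in 1; do :; done; python3 shift.py '[10, 0, 0, 0.001, 0, 10, 0, 0, 0.002, 0, 10, 0, 0, 0.002, 0]'; python3 shift.py '[10, 0, 0, 0.001, 0, 10, 0, 0, 0.002, 0, 10, 0, 0, 0.002, 0]'; python3 shift.py '[10, 0, 0, 0.001, 0, 10, 0, 0, 0.002, 0, 10, 0, 0, 0.002, 0]'
```

```text
time: 10.42
tool_pos: [556.3, 158.3, 185.4]
tcp_rot: [-3.141, -0.0, 1.571]
contact_force: [-0.1, 0.5, -2.0]
grip_width: 24.1
finger_force: 30.0
time: 10.8
tool_pos: [556.3, 158.3, 183.4]
tcp_rot: [-3.141, -0.0, 1.571]
contact_force: [-0.4, 0.6, -2.2]
grip_width: 24.0
finger_force: 30.0
time: 11.18
tool_pos: [556.3, 158.3, 181.4]
tcp_rot: [-3.141, -0.0, 1.571]
contact_force: [0.5, -1.0, -1.5]
grip_width: 23.8
finger_force: 30.0
time: 11.55
tool_pos: [556.3, 158.4, 179.4]
tcp_rot: [-3.141, -0.0, 1.571]
contact_force: [0.0, -0.9, -1.6]
grip_width: 23.8
finger_force: 30.0
```

Converted, 2 mm / 1000 = 0.002, 1 mm / 1000 = 0.001.

```bash
python3 shift.py '[10, 0, 0, 0.001, 0, 10, 0, 0, 0.002, 0, 10, 0, 0, 0.002, 0]'; python3 shift.py '[10, 0, 0, 0.001, 0, 10, 0, 0, 0.002, 0, 10, 0, 0, 0.002, 0]'
```

```text
time: 11.92
tool_pos: [556.3, 158.3, 177.4]
tcp_rot: [-3.141, -0.0, 1.571]
contact_force: [-0.4, 0.1, -1.8]
grip_width: 23.6
finger_force: 30.0
time: 12.3
tool_pos: [556.3, 158.3, 175.4]
tcp_rot: [-3.141, -0.0, 1.571]
contact_force: [0.6, -0.2, -2.2]
grip_width: 24.1
finger_force: 30.0
```

Converted, 2 mm / 1000 = 0.002, 1 mm / 1000 = 0.001.

```bash
python3 shift.py '[10, 0, 0, 0.001, 0, 10, 0, 0, 0.002, 0, 10, 0, 0, 0.002, 0]'
```

```text
time: 12.68
tool_pos: [556.4, 158.3, 173.7]
tcp_rot: [3.141, -0.0, 1.571]
contact_force: [-0.6, -0.7, 2.4]
grip_width: 23.9
finger_force: 30.0
```

Converted, 3 mm / 1000 = 0.003, 2 mm / 1000 = 0.002.

```bash
cat >>h.py <<'E'
def avg(n=20):
    F=[];Z=[]
    for _ in range(n):
        bot.capture("top");o=bot.get_obs();F.append(o["contact_force"]);Z.append(o["tool_pos"])
    return np.mean(F,0).round(2),np.std(F,0).round(2),np.mean(Z,0).round(2)
E
python3 -c "
from h import *
print(*avg())"; python3 shift.py '[10, 0, 0, 0.001, 0, 10, 0, 0, 0.002, 0, 10, 0, 0, 0.003, 0, 10, 0, 0, 0.003, 0]';python3 -c "
from h import *
print(*avg())"
```

```text
[-0.55 -0.84  2.7 ] [0.38 0.48 0.4 ] [556.38 158.35 173.61]
time: 14.18
tool_pos: [556.4, 158.4, 170.5]
tcp_rot: [3.141, -0.0, 1.571]
contact_force: [-0.8, -1.1, 3.1]
grip_width: 24.1
finger_force: 30.0
[-0.49 -0.87  3.05] [0.39 0.65 0.52] [556.36 158.35 170.53]
```

```bash
python3 - <<'E'
from h import *
a=dict(np.load("wrist5.npz"))["color"];b=bot.capture("wrist")["color"]
for n,c in(("before",a),("now",b)):
    H,S,V=hsv({"color":c});m=(abs(H-112)<14)&(S>110)&(V>40);m[:, :280]=0;m[:,360:]=0;m[:230]=0;m[325:]=0
    v,u=np.nonzero(m);print(n,m.sum(),u.min(),u.max(),v.min(),v.max())
s=b[200:400,240:400]
p,_=cv2.phaseCorrelate(*[cv2.cvtColor(x[240:325,288:350],cv2.COLOR_RGB2GRAY).astype(np.float32) for x in(a,b)]);print(p)
cv2.imwrite("pics/slip.png",np.hstack([cv2.resize(x[200:400,240:400,::-1],(400,500),interpolation=0) for x in(a,b)]))
E
```

```text
before 4229 290 347 245 324
now 3930 290 347 249 324
(0.6847977651683088, -0.05687419372794267)
```

View pics/slip.png

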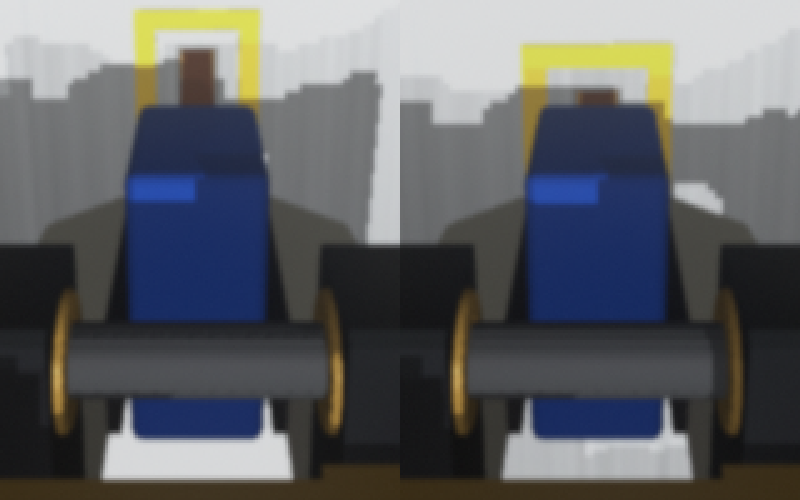

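The head sits the same in the pads in both crops, so the plug has not slipped. Contact began at TCP z between 173.6 and 175.4, so mid-travel is at about 168.7.

Converted, 1.8 mm / 1000 = 0.0018, 0.9 mm / 1000 = 0.0009.

```bash
python3 shift.py '[10, 0, 0, 0.0009, 0, 10, 0, 0, 0.0018, 0, 10, 0, 0, 0.0018, 0, 10, 0, 0, 0.0018, 0]';python3 -c "
from h import *
print(*avg())"
```

```text
time: 15.72
tool_pos: [556.4, 158.3, 168.7]
tcp_rot: [3.142, -0.0, 1.571]
contact_force: [0.6, -0.8, 4.3]
grip_width: 23.9
finger_force: 30.0
[-0.04 -0.8   4.21] [0.4  0.41 0.42] [556.35 158.36 168.74]
```

```bash
python3 -c "
from h import *
print(bot.close_job())"
```

```text
the job is handed in; nothing more can be done
None
```

I handed the job in with the blue plug still gripped and its blade holding the sprung contact about 6 mm in (about 5.7 N), roughly mid-travel; the close-out call returned no verdict.

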